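# Gauge a turned bush and hold the scale shutter half open

## Task

Measure the turned steel bush that stands in the bench gauge: slide the jaw along its rail until it presses the bush firmly, but not hard, against the fixed anvil, and leave the jaw there. Then slide the sprung shutter off the scale window to half its travel, where its upright tab is level with the middle one of the three raised marks beside it, without ever running it wide open, and finish while holding the shutter there against its spring, because it snaps shut when let go.

Things in the scene. Friction and masses are not known exactly. Their poses are not given: they have to be found in the camera images.
- gauge: bench gauge, fixed: grey base plate 150 x 240 x 18 mm (x, y, z) with two rows of parts. Origin: centre of its underside, at bench height. x points to its back (away from the robot at yaw 0), y to its left, z up. Front row (x = -35 mm), from right to left: jaw on its rail, bush, anvil. Back row (x = +35 mm): housing with the sprung shutter on top. Its highest fixed part, the anvil, is 62 mm high
- anvil (a point): middle of the flat upright face of the fixed anvil, which looks to the gauge's -y; gauge x = -35, y = +85 mm, 41 mm above the bench; the face is 34 x 34 mm
- jaw (a joint): slide of the jaw along the gauge's +y, in m: 0 = fully open (jaw face 85 mm from the anvil), grows as it closes, stop at 0.060. Dry friction of about 3 N keeps it where it is left. With the bush pinched against the anvil it reads 0.049
- jaw_tab (a point): grip point of the jaw's upright tab, 70 mm above the bench: a dark steel block 24 mm along gauge x, 14 mm along gauge y, its top 90 mm above the bench; the carriage that it stands on is 44 mm high. It is 62 mm to the -y side of the jaw face and moves with the jaw
- bush_center (a point): centre (half-way up) of the loose turned steel bush: 36 mm diameter, thinner neck of 24 mm diameter on top, 52 mm high in all; it stands upright on the gauge, its foot 20 mm above the bench, between jaw face and anvil, some mm from either, and slides when the jaw pushes it. z is its own axis
- shutter (a joint): slide of the shutter along the gauge's -y, in m: 0 = shut (where the spring keeps it), 0.030 = half travel, 0.060 = wide open. The spring pushes it shut with about 3 N at 0, 6.6 N at half and 10 N wide open
- shutter_tab (a point): grip point of the shutter's upright tab, 74 mm above the bench: a bright steel block 26 mm along gauge x, 14 mm along gauge y, its top 90 mm above the bench; the guide rails beside it are 58 mm high. It moves with the shutter; shut, it is at gauge x = 35, y = -2 mm
- half_mark (a point): the middle, taller one of three raised marks (2 mm wide ridges, 30 mm apart) on the guide rail nearer the jaw, at gauge x = 14, y = -32 mm, 60 mm above the bench: the middle of the shutter's tab is level with it at half travel, with the other two marks when shut and wide open

How it is judged (in metres and radians):
On the way, in this order (a step that is already met when the one before it is completed fails the run):
1. the jaw presses the bush against the anvil with more than 3 N, the shutter still shut (value of joint jaw above 0.047 m and contact force between jaw and bush above 3 N and value of joint shutter below 0.008 m), for 0.2 s.
2. the fingers hold the shutter at half travel (value of joint shutter between 0.025 and 0.035 m and contact force between the fingers and shutter above 2 N), for 0.3 s.
At the end, for the whole second after the job is handed in: The fingers hold the shutter still at half travel (30 mm, within 5 mm) against its spring; the jaw has been let go and stands within 2 mm of where it pinches the bush against the anvil; the bush stands upright between jaw and anvil (all of step 2 and velocity of joint shutter between -0.01 and 0.01 m/s and value of joint jaw between 0.047 and 0.051 m and contact force between each of the arm, the fingers and jaw below 0.3 N and y of bush_center in the frame of gauge between 0.064 and 0.07 m and x of bush_center in the frame of gauge between -0.05 and -0.02 m and angle between bush_center's own z axis and vertical below 0.1 rad); the arm keeps its last pose, push and grip.
It fails at once if the shutter is run wide open (past 50 mm of its 60 mm) (value of joint shutter above 0.05 m).
It fails at once if the jaw presses the bush too hard (over 60 N) (contact force between jaw and bush above 60 N).
It fails at once if the bush is tipped over (angle between bush_center's own z axis and vertical above 0.5 rad).
It also fails if it takes over 43 s, if anything falls off the work surface, if the arm or the gripper's body presses on something with over 40 N, if the wrist force passes 120 N, or if a joint passes its speed limit or range.

## Robot

A 6-joint arm with a two-finger parallel gripper is mounted at the origin on the work surface; the furniture and walls round the work are solid. World frame = base frame: x ahead of the robot, y to its left, z up, the work surface at z = 0. Lengths are in m, angles in degrees, forces in N, time in s.
With the tool pointing down it reaches from about 0.325 to 0.85 m from the base axis. Payload 15.5 kg.
Tool frame: the origin (TCP) lies midway between the tips of the shut fingers; the grasp point (between the pads) lies 19 mm behind it; z points along the fingers, y is the line along which they close (so a half turn about z gives the same grasp; the last joint's range is limited). The gripper opens to 91 mm and grips with 3 to 60 N. Pads are 32 mm wide; open, the fingers measure 118 mm over their backs; the gripper's body (76 mm by 178 mm) begins 60 mm behind the grasp point.
Start: joints at [-70.56, 28.281, 77.091, -0, 74.628, -5.472], TCP at [0.263, -0.567, 0.214] pointing down, gripper open.
Joint ranges: [-166.48, 166.48], [-47.26, 123.95], [12.59, 153.08], [-70.14, 250.14], [6.76, 159.57], [-176.63, 176.63]. Speed limits (degrees/s): [108.29, 108.29, 147.25, 172.46, 172.46, 172.46].

## Interface

Orientations are given as a 3x3 rotation matrix whose columns are the frame's x, y, z axes.
In Python, from bench import ctrl gives the robot as it stands. The module is installed in compiled form; this text tells all that it offers. Calls block until the motion is done:
- ctrl.goto(position, orientation): joint-space move of the TCP to a pose.
- ctrl.move_l(position, vel=0.15, ori=None, contact_N=None): straight line of the TCP; ori=None keeps the orientation; vel is the mean speed in m/s. With contact_N (N) it stops when the force on the tool has changed by that much, and returns True; else False.
- ctrl.movej(angles): joint-space move.
- ctrl.command_gripper(opening): opening from 0.0 (shut) to 1.0 (fully open); the grip force is fixed at half the most; returns when the fingers have stopped.
- ctrl.sleep(seconds).
- ctrl.ik(position, orientation): joint angles nearest the present ones, or None.
- ctrl.read_camera(name): name is "scene" or "side" or "wrist"; returns the picture (400x640x3 uint8, blue, green, red); there is no depth.
- ctrl.camera_params(name): a dict with "fx", "fy", "cx", "cy" (pixels), "pose" (4x4, takes a point from camera to world coordinates); the wrist camera has in their place "T_tool_cam" (4x4, takes a point from camera to tool coordinates, whose origin is the TCP and whose axes are the flange's). Camera axes: x right, y up, looking along -z (the intrinsics and any distortion apply to the point x, -y, -z); pixel columns grow to the right and rows downward; lengths in m; the calibration is good to about 2 mm. The wrist camera is an equidistant fisheye: a pixel r from the principal point sees the ray r / f radians off the axis. A picture is of the moment at which its call begins: read the wrist's pose just before it. camera_params takes no time and is no camera call.
A pose or a line that the arm cannot do raises ctrl.MotionError and nothing moves.
- ctrl.sign_off(): hands the job in; it is judged then, once.
Readings, each from a call of its own:
- ctrl.current_t(): time.
- ctrl.current_q(): joint angles.
- ctrl.current_dq(): joint speeds.
- ctrl.current_effort(): joint torques, N m.
- ctrl.current_tool_pos(): TCP position.
- ctrl.current_eef_rot(): TCP orientation.
- ctrl.current_contact_force(): force on the tool from outside, world axes, zero at the start.
- ctrl.current_wrist_torque(): the same for the moment, N m.
- ctrl.current_grip_width(): opening from 0.0 (shut) to 1.0 (fully open).
- ctrl.current_grasp_force(): force on a finger pad.
Only numpy, scipy, OpenCV 4.12 (cv2) and the standard library are available. Lean on these libraries where they do the work, as an engineer would, in place of code of your own. Each camera call takes 0.05 s, during which the arm holds its last target. There are 200 camera calls.

## Working session

There is one attempt and no reset: what is moved stays moved. The work goes in short steps, each a Python script; the robot and the scene stay as the last script left them, time stands still between calls to the robot, and variables do not carry over. Pictures are saved under pics/ and viewed, at most 10 in all, crops included, and the job is handed in when it is done.

```bash
mkdir -p pics
python3 - <<'E'
from bench import ctrl
import cv2
for n in("scene","side"):
    cv2.imwrite(f"pics/{n}0.png",ctrl.read_camera(n))
    p=ctrl.camera_params(n);print(n,p)
print(ctrl.camera_params("wrist"),ctrl.current_t(),ctrl.current_eef_rot())
E
```

```text
scene {'fx': 494.5454322894318, 'fy': 494.5454322894318, 'cx': 319.5667306831258, 'cy': 209.65955739896336, 'pose': array([[-0.567569  ,  0.58712979, -0.57718631,  0.05464501],
       [-0.82319711, -0.39228524,  0.41043734,  0.43542491],
       [ 0.01455832,  0.70808961,  0.70597249,  0.68470658],
       [ 0.        ,  0.        ,  0.        ,  1.        ]])}
side {'fx': 436.0783079029108, 'fy': 436.0783079029108, 'cx': 320.7290717265728, 'cy': 202.39711679702515, 'pose': array([[ 0.84543386,  0.27599743, -0.45723846,  0.14170804],
       [-0.53404478,  0.42701604, -0.72969409, -0.51599945],
       [-0.00614554,  0.86109391,  0.50840881,  0.50833562],
       [ 0.        ,  0.        ,  0.        ,  1.        ]])}
{'fx': 309.70691628693146, 'fy': 309.70691628693146, 'cx': 317.2891378800166, 'cy': 203.16206122155094, 'T_tool_cam': array([[-1.77861885e-04,  9.55039610e-01,  2.96478179e-01,
         8.29309633e-02],
       [ 9.99999947e-01,  8.89367625e-05,  3.13425240e-04,
         1.48565755e-04],
       [ 2.72965710e-04,  2.96478219e-01, -9.55039576e-01,
        -1.71690324e-01],
       [ 0.00000000e+00,  0.00000000e+00,  0.00000000e+00,
         1.00000000e+00]])} 0.1 [[ 9.06951655e-01  4.21234545e-01 -3.91253410e-04]
 [ 4.21234718e-01 -9.06951066e-01  1.03726673e-03]
 [ 8.20848833e-05 -1.10556030e-03 -9.99999385e-01]]
```

View pics/scene0.png

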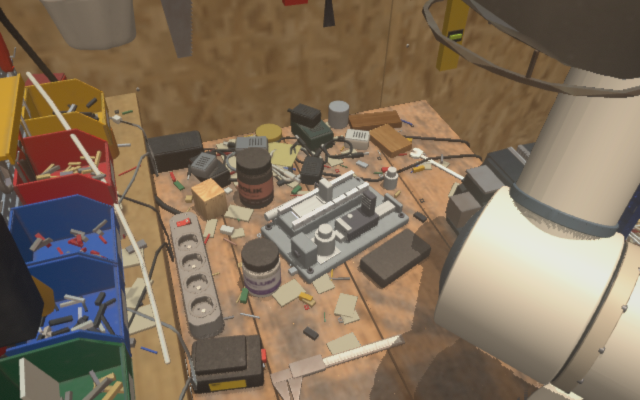

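View pics/side0.png

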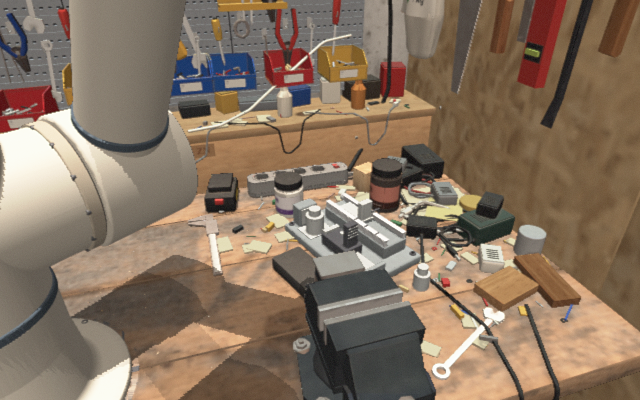

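Scene view: the gauge is around (335,225), with the anvil at (303,248), the bush at (325,237) and the dark jaw tab at (368,204). The side view shows the gauge at about (352,235), with a vise in front of it and jars at its left end. I'll zoom both views in one composite.

Run:
```python
import cv2,numpy as np
a=cv2.imread("pics/scene0.png")[165:285,245:425];b=cv2.imread("pics/side0.png")[180:285,270:430]
a=cv2.resize(a,(720,480),interpolation=cv2.INTER_CUBIC)
b=cv2.resize(b,(800,525),interpolation=cv2.INTER_CUBIC)
cv2.imwrite("pics/a.png",a);cv2.imwrite("pics/b.png",b)
```

```text
(no output)
```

View pics/a.png

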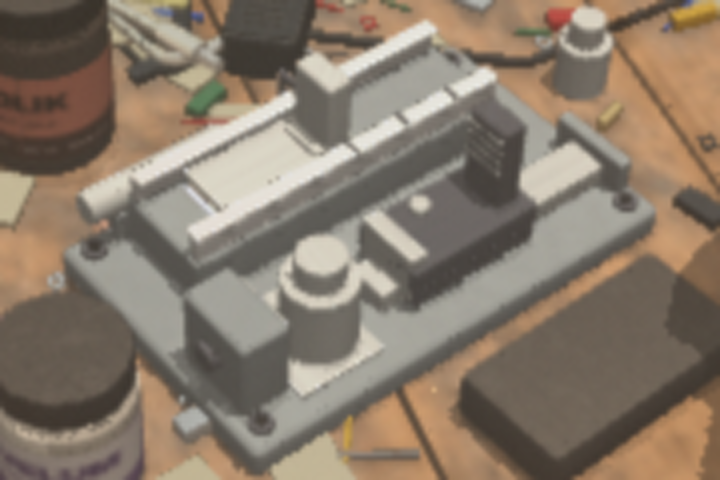

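View pics/b.png

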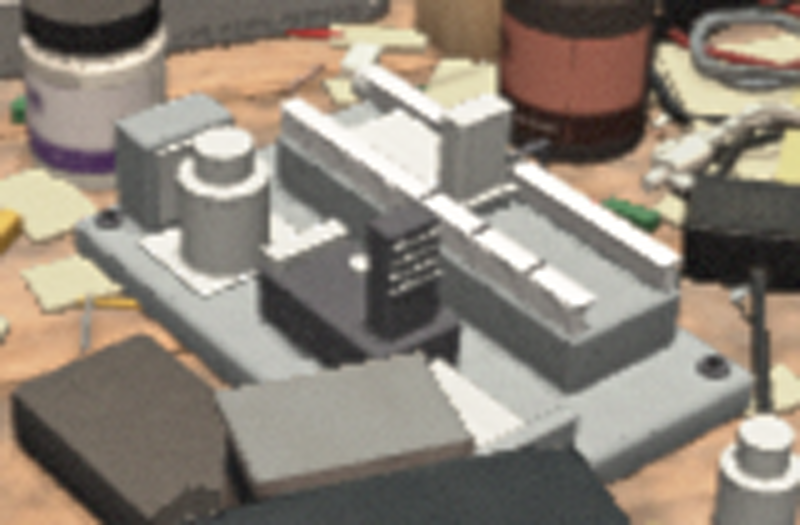

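Scene crop (4x): shutter tab top is at (323,72), jaw tab top at (497,112), bush top at (322,255), and plate corners at (65,265), (255,470) and (653,215). Side crop (5x): shutter tab top is at (475,112), jaw tab top at (404,220), bush top at (223,140), and plate corners at (75,230) and (750,378).

```bash
cat > h.py <<'E'
import numpy as np
from bench import ctrl
def ray(n,u,v,z):
    p=ctrl.camera_params(n);T=p["pose"]
    d=T[:3,:3]@[(u-p["cx"])/p["fx"],-(v-p["cy"])/p["fy"],-1]
    return (T[:3,3]+d*(z-T[2,3])/d[2])[:2]
def rigid(G,W):
    G=np.array(G,float);W=np.array(W);g=G-G.mean(0);w=W-W.mean(0)
    a=np.arctan2((g[:,0]*w[:,1]-g[:,1]*w[:,0]).sum(),(g*w).sum())
    R=np.array([[np.cos(a),-np.sin(a)],[np.sin(a),np.cos(a)]])
    t=W.mean(0)-R@G.mean(0);return a,R,t,W-(G@R.T+t)
E
python3 - <<'E'
from h import *
S=lambda u,v,z:ray("scene",245+u/4,165+v/4,z)
D=lambda u,v,z:ray("side",270+u/5,180+v/5,z)
G=[(.035,-.002),(.035,-.002),(.075,.12),(-.075,.12),(-.075,-.12),(-.075,.12),(.075,-.12)]
W=[S(323,72,.09),D(475,112,.09),S(65,265,.018),S(255,470,.018),S(653,215,.018),D(75,230,.018),D(750,378,.018)]
a,R,t,r=rigid(G,W);print(np.degrees(a),t);print((r@R*1000).round(1))
for n,p in dict(jaw=[S(497,112,.09),D(404,220,.09)],bush=[S(322,255,.072),D(223,140,.072)]).items():
    print(n,[(x.round(4),((x-t)@R*1000).round(1)) for x in p])
E
```

```text
4.19444120411779 [0.55215949 0.04163956]
[[ 3.4 -0.6]
 [ 0.6 -3.1]
 [-5.2  1.6]
 [ 0.2  4.3]
 [ 1.4  6.2]
 [ 2.4 -8.5]
 [-2.8  0.2]]
jaw [(array([ 0.5264, -0.007 ]), array([-29.2, -46.6])), (array([ 0.5224, -0.0065]), array([-33.2, -45.8]))]
bush [(array([0.5124, 0.0968]), array([-35.6,  57.9])), (array([0.5129, 0.0987]), array([-35. ,  59.8]))]
```

```bash
cat >> h.py <<'E'
import cv2
def orient(a):
    c,s=np.cos(a),np.sin(a)
    return np.array([[c,s,0],[s,-c,0],[0,0,-1.]])
def wray(u,v,z,p,R):
    c=ctrl.camera_params("wrist");T=c["T_tool_cam"]
    x,y=u-c["cx"],v-c["cy"];r=np.hypot(x,y);th=r/c["fx"]
    d=np.array([np.sin(th)*x/r,-np.sin(th)*y/r,-np.cos(th)])
    o=np.array(p)+np.array(R)@T[:3,3];d=np.array(R)@T[:3,:3]@d
    return (o+d*(z-o[2])/d[2])[:2]
E
python3 - <<'E'
from h import *
print("vise", [ray("side",340,262,z).round(3) for z in(.1,.15,.2)])
a=np.radians(4.19);O=orient(a)
R=O[:2,[0,1]].copy();R[:,1]*=-1;t=np.array([.5522,.0416])
p=t+R@[-.02,-.02]
ctrl.goto([*p,.28],O);ctrl.move_l([*p,.19],vel=.2)
P,Q=ctrl.current_tool_pos(),ctrl.current_eef_rot()
im=ctrl.read_camera("wrist");cv2.imwrite("pics/w1.png",im)
np.savez("w1.npz",P=P,Q=Q);print(P,ctrl.current_t(),ctrl.current_contact_force())
cv2.imwrite("pics/w1v.png",cv2.resize(im,(800,500),interpolation=cv2.INTER_CUBIC))
E
```

```text
vise [array([ 0.44 , -0.094]), array([ 0.403, -0.145]), array([ 0.367, -0.197])]
[0.53416998 0.01988449 0.19063401] 3.0667 [-0.15368153 -0.95700846  0.20918557]
```

View pics/w1v.png

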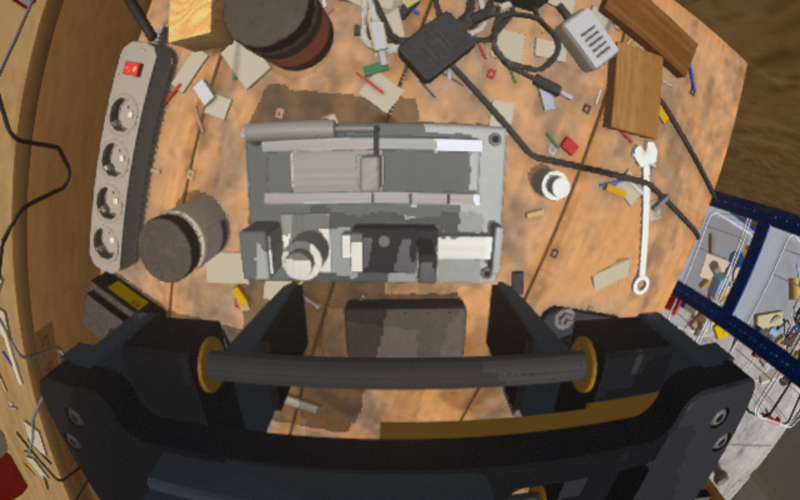

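Wrist view: the gauge is almost square to the image. The shutter tab is near (371,170) and the jaw tab near (427,250), both in the 1.25x picture. I'll take one zoom for exact pixels.

Run:
```python
import cv2
b=cv2.imread("pics/w1.png")[92:232,190:410]
cv2.imwrite("pics/w1c.png",cv2.convertScaleAbs(cv2.resize(b,(770,490),interpolation=cv2.INTER_CUBIC),alpha=1.3,beta=15))
```

```text
(no output)
```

View pics/w1c.png

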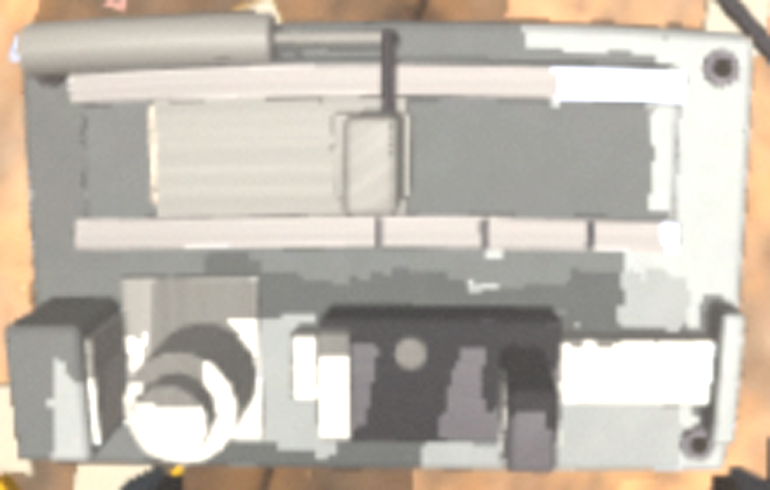

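Zoom (3.5x): the rail marks are at (379,233), (485,234) and (590,235). Shutter tab top is at (373,165), jaw tab top at x≈531, and the plate corners are also visible.

Run:
```python
from h import *
d=np.load("w1.npz");P,Q=d["P"],d["Q"]
w=lambda u,v,z:wray(190+u/3.5,92+v/3.5,z,P,Q)
G=[(.014,-.002),(.014,-.032),(.014,-.062),(.035,-.002),(.075,-.12),(-.075,-.12)]
W=[w(379,233,.06),w(485,234,.06),w(590,235,.06),w(373,165,.09),w(750,32,.018),w(738,462,.018)]
a,R,t,r=rigid(G,W);print(np.degrees(a),t,(r@R*1000).round(1))
for n,q in dict(jaw=w(531,430,.09),bush=w(174,400,.072)).items(): print(n,q,((q-t)@R*1000).round(1))
np.savez("g.npz",a=a,R=R,t=t)
```

```text
5.186771624612136 [0.55353189 0.04107068] [[ 0.4  0.2]
 [-0.4  0.3]
 [-1.   0.5]
 [ 1.5 -0.8]
 [-2.   0.9]
 [ 1.6 -1.1]]
jaw [ 0.52302017 -0.00438416] [-34.5 -42.5]
bush [0.51827788 0.09637001] [-30.1  58.3]
```

```bash
cat >> h.py <<'E'
try:
    g=np.load("g.npz");ga,gR,gt=float(g["a"]),g["R"],g["t"];O=orient(ga)
except OSError: pass
def W(x,y,z): return [*(gt+gR@[x,y]),z]
def gp():
    p=ctrl.current_tool_pos();return np.r_[(np.array(p[:2])-gt)@gR*1000,p[2]*1000].round(1)
def st(s=""):
    f=np.array(ctrl.current_contact_force());print(s,round(ctrl.current_t(),2),gp(),"F",np.r_[f[:2]@gR,f[2]].round(1),"w",round(ctrl.current_grip_width()*91,1),"gf",round(ctrl.current_grasp_force(),1))
E
python3 - <<'E'
from h import *
ctrl.command_gripper(.6)
ctrl.goto(W(-.035,-.044,.13),O);st()
print(ctrl.move_l(W(-.035,-.044,.055),vel=.06,contact_N=8));st()
ctrl.command_gripper(0);st("grip")
E
```

```text
4.16 [-35.4 -44.  129.7] F [-0.  -0.1  0.7] w 54.6 gf 0.0
False
 5.56 [-34.8 -44.1  55.3] F [-0.2  0.4  0.3] w 54.7 gf 0.0
grip 6.26 [-35.  -43.9  55. ] F [-0.1  1.9  0.2] w 14.3 gf 30.0
```

Run:
```python
from h import *
print(ctrl.move_l(W(-.035,-.022,.055),vel=.03,contact_N=15));st()
print(ctrl.move_l(W(-.035,-.004,.055),vel=.01,contact_N=12));st()
ctrl.sleep(.5);st()
```

```text
False
 7.14 [-34.4 -21.5  55.1] F [ 5.   1.5 -3.2] w 13.6 gf 30.0
True
 8.32 [-34. -10.  55.] F [-0.5 -3.6  4.7] w 14.1 gf 30.0
 8.82 [-34.  -10.1  55. ] F [-0.9 -2.3  5.9] w 14.3 gf 30.0
```

Run:
```python
from h import *
for i in range(8):
    p=ctrl.current_tool_pos() if i==0 else p
    p=list(np.array(p)+np.r_[gR@[0,.001],0]);ctrl.move_l(p,vel=.01);ctrl.sleep(.15)
    st(i);f=np.array(ctrl.current_contact_force());f=f[:2]@gR
    if f[1]<-14: break
```

```text
0 9.24 [-34.   -9.9  55. ] F [  0.3 -13.5   1.1] w 14.5 gf 30.0
1 9.64 [-34.   -9.8  55. ] F [ -1.1 -25.    1.4] w 14.5 gf 30.0
```

Run:
```python
from h import *
ctrl.sleep(.4);st()
ctrl.command_gripper(.4);ctrl.sleep(.1);st("open")
x,y,_=gp()/1000
ctrl.move_l(W(x,y,.14),vel=.12);st()
ctrl.goto(W(.035,.001,.14),O)
cv2.imwrite("pics/w2.png",ctrl.read_camera("wrist"))
ctrl.command_gripper(.5)
print(ctrl.move_l(W(.035,.001,.064),vel=.06,contact_N=8));st()
ctrl.command_gripper(0);ctrl.sleep(.2);st("grip")
```

```text
10.04 [-34.   -9.7  55. ] F [ -0.9 -23.2   1.3] w 14.1 gf 30.0
open 10.68 [-34.1  -8.   54.9] F [ 0.1 -0.  -0.4] w 35.9 gf 0.0
 11.53 [-34.5  -8.  139.4] F [-0.6  0.7  0.1] w 36.3 gf 0.0
False
 13.75 [35.3  1.  64.4] F [-0.   0.3  0.4] w 45.4 gf 0.0
grip 14.53 [35.1 -0.8 64.1] F [ -1.3 -17.2   0.9] w 14.4 gf 30.0
```

Run:
```python
from h import *
ctrl.move_l(W(.035,-.0315,.064),vel=.02);ctrl.sleep(.5);st()
a=ctrl.read_camera("wrist");s=ctrl.read_camera("side")[180:285,270:430];c=ctrl.read_camera("scene")[165:285,245:425]
z=lambda i,w,h:cv2.resize(i,(w,h),interpolation=cv2.INTER_CUBIC)
b=cv2.imread("pics/w2.png")
top=np.hstack([z(s,400,300),z(c,400,300)]);bot=np.hstack([z(a[100:300,180:446],400,300),z(b[100:300,180:446],400,300)])
cv2.imwrite("pics/w3.png",np.vstack([top,bot]))
```

```text
16.81 [ 34.3 -31.2  64. ] F [-4.   5.9  7.4] w 13.8 gf 30.0
```

View pics/w3.png

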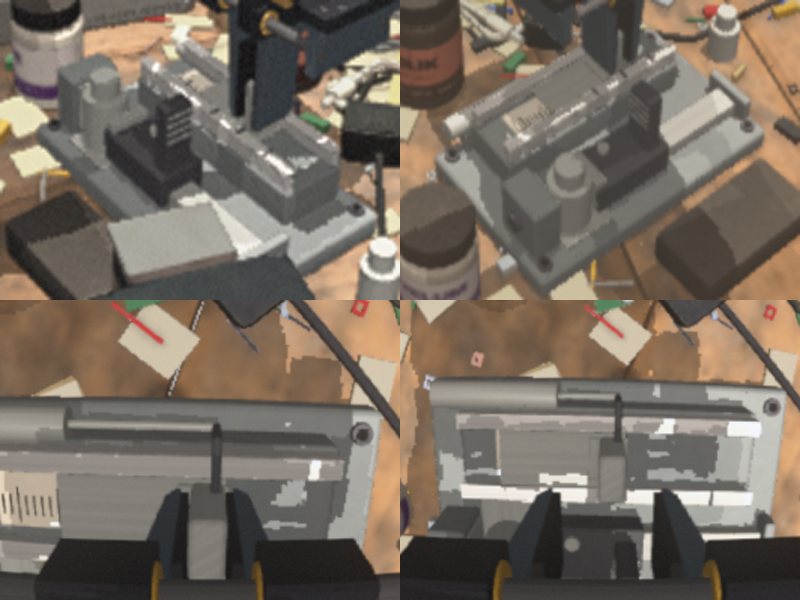

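The bush stands upright between the jaw and the anvil, and the jaw is free. The shutter tab is held between the fingers with the scale uncovered. It has travelled 30.4 mm with a spring force of about 6 N, which matches half travel.

Run:
```python
from h import *
ctrl.sleep(.4);st();print(ctrl.sign_off())
```

```text
17.36 [ 34.2 -31.2  64. ] F [-5.5  6.   8.3] w 14.0 gf 30.0
the job is handed in; nothing more can be done
None
```

I handed the job in at 17.4 s: the jaw was let go with the bush pinched upright against the anvil (pushed to about 23 N at the wrist), and the fingers are holding the shutter about 30 mm open against its spring; no verdict was returned.

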